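# Mesh the blender cup with its drive and hold it pressed

## Task

Take the blending cup, the one with four ribs round its collar, put it upright onto the blender with its ribs turned into the four slots of the drive ring, slide it fully home and press it all the way down against the spring, as you would to run the blender. Finish while still gripping the cup and pressing it down: do not let go. Leave the plain cup and the other things on the counter where they are.

Things in the scene. Friction and masses are not known exactly. Their poses are not given: they have to be found in the camera images.
- ribbed_cup: Blending cup, 130 mm tall, about 0.2 kg, upside down on its black collar. Origin: centre of underside, z up. Collar 72 mm diameter, 0 to 34 mm high, chamfered below; above it a round steel body, 56 mm diameter, up to 130 mm: grip there. Four upright ribs, 10 mm thick with round ends, 2 to 32 mm high, at the collar's +x, +y, -x, -y, centres 40 mm and outermost points 45 mm from the axis.
- plain_cup: A cup of the same size and materials (130 mm tall, steel body 56 mm, black collar 72 mm) but its collar is smooth, without ribs. Either cup may stand in either place. Origin: centre of its underside. Not to be moved.
- blender: The blender's motor base, fixed: a steel and black box 160 x 160 x 100 mm, controls on its -x face, the drive ring sunk in the middle of its top, flush with it. Origin: centre of its underside.
- ring_mouth (a point): Centre of the drive ring's mouth, level with the base's top, 100 mm above the counter; z up, +x, -x, +y, -y each point at a slot and turn with the ring. Aluminium ring, bore 77 mm, 104 mm across, 26 mm deep; slots 14.5 mm wide, open on top: the cup fits at four turns, about 2 mm play all round. Ribs missing the slots stand on the ring. It starts at any turn and is stiff to turn (0.3 N m).
- press_plate (a joint): Travel in m of the sprung 60 mm disc in the ring's bore: 0 up, 0.010 at its lower stop; grows as it goes down. At 0 its top is 15 mm below the mouth; there the meshed cup's underside meets it. About 5 N starts it, 13 N takes it to the stop: the cup's weight alone does not press it, and it springs back if let go. The blender runs beyond 0.006.
- jar: Bystander: lidded glass jar, 70 mm diameter, 100 mm tall. Origin: centre of its underside.
- card_terminal: Bystander: grey payment card terminal lying flat, 160 x 78 x 26 mm, long along its x. Origin: centre of its underside.
- paper_cups: Bystander: open paper cup, 84 mm across the rim, 110 mm tall. Origin: centre of its underside.
Not all that is in view belongs to the job. Leave any brown look-alike of the blender alone.

How it is judged:
By the outcome, as a careful person would: the job done as asked, in the order asked, and still so for the second after the job is handed in, while the arm keeps its last pose, push and grip.
It also fails if it takes over 45 s, if anything falls off the work surface, if the arm or the gripper's body presses on something with over 40 N, if the wrist force passes 120 N, or if a joint passes its speed limit or range.

## Robot

A 6-joint arm with a two-finger parallel gripper is mounted at the origin on the work surface. World frame = base frame: x ahead of the robot, y to its left, z up, the work surface at z = 0. Lengths are in m, angles in rad, forces in N, time in s.
With the tool pointing down it reaches from about 0.4 to 0.825 m from the base axis. Payload 7 kg.
Tool frame: the origin (TCP) lies at the very end of the fingers, on their centre line; the grasp point (between the pads) lies 19 mm behind it; z points along the fingers, y is the line along which they close (so a half turn about z gives the same grasp; the last joint's range is limited). The gripper opens to 88 mm and grips with 3 to 60 N. Pads are 19 mm wide; open, the fingers measure 130 mm over their backs; the gripper's body (78 mm by 193 mm) begins 47 mm behind the grasp point.
Start: joints at [1.486, 0.359, 0.012, 0, -1.224, -0.288], TCP at [0.246, 0.629, 0.227] pointing down, gripper open.
Joint ranges: [-3.07, 3.07], [-1.43, 2.12], [-1.02, 1.25], [-3.03, 1.67], [-3.05, -0], [-3.03, 3.03]. Speed limits (rad/s): [2.39, 2.39, 3.01, 3.14, 3.14, 3.14].

## Interface

Orientations are given as [roll, pitch, yaw] about the fixed x, y, z axes, in that order (R = Rz(yaw) Ry(pitch) Rx(roll)).
In Python, from station import arm gives the robot as it stands. The module is installed in compiled form; this text tells all that it offers.
- The arm moves only by the shell command python3 -m crank 'ROWS' [FORCE]. ROWS is JSON, a list of rows, each an object of numbers: "dx", "dy", "dz": the shift along the world's x, y, z in m; "twist": the turn about the world's z in degrees; "grip": the opening, from -1 (shut) to 1 (fully open). A call has exactly 5 rows; each row is the pose to reach, as a shift and turn from the pose commanded when the call began; what a row does not reach only later rows make up. A row lasts 1/12 s, in which the tool goes at most 41.7 mm and 7.16 degrees, less where a joint would pass 70% of its speed; a pose out of reach is approached as far as the arm can. A call with a gripper value outside its range is refused whole. The fingers move at their own pace and stop on an object; FORCE is the grip in N (left out, the last holds). Time passes only in rows, so rows that repeat a pose let the fingers close, or fill a call up. It gives the time, the measured TCP pose, the force, the opening and the grip force at its end, in the units of the state.
- arm.get_state(): the state, without advancing time (a new reading comes with each control period).
- arm.grab_frame(name): name is "side" or "top" or "wrist"; returns the picture (384x512x3 uint8, red, green, blue); there is no depth.
- arm.get_calibration(name): a dict with "fx", "fy", "cx", "cy" (pixels), "k1" (the pictures are not rectified: a ray, as slopes to the right and down, at radius r is drawn at 1 + k1 r^2 times it, then the intrinsics apply), "cam_to_world" (4x4, takes a point from camera to world coordinates); the wrist camera has in their place "tool_from_camera" (4x4, takes a point from camera to tool coordinates, whose origin is the TCP and whose axes are the flange's). Camera axes: x right, y down, z forward; pixel columns grow to the right and rows downward; lengths in m; the calibration is good to about 2 mm. A picture is of the moment at which its call begins: read the wrist's pose just before it. get_calibration takes no time and is no camera call.
- arm.job_done(): hands the job in; it is judged then, once.
The state is a dict: "t": time; "q": joint angles; "qd": joint speeds; "joint_efforts": joint torques, N m; "eef_pos": TCP position; "ee_rot": TCP orientation; "force": force on the tool from outside, world axes, zero at the start; "moment": the same for the moment, N m; "width": finger opening in m; "gripper_force": force on a finger pad.
Only numpy, scipy, OpenCV 4.12 (cv2) and the standard library are available. Lean on these libraries where they do the work, as an engineer would, in place of code of your own. Each camera call takes 0.05 s, during which the arm holds its last target. There are 200 camera calls.

## Working session

There is one attempt and no reset: what is moved stays moved. The work goes in short steps, Python scripts to look and compute and a shell command to move; the robot and the scene stay as the last step left them, time stands still between calls to the robot, and variables do not carry over. Pictures are saved under pics/ and viewed, at most 10 in all, crops included, and the job is handed in when it is done.

```bash
mkdir -p pics && cat > h.py <<'E'
import numpy as np, cv2
from station import arm
from scipy.spatial.transform import Rotation as R
def save(n,img): cv2.imwrite('pics/'+n+'.png',img[:,:,::-1])
def cal(name,st=None):
    c=arm.get_calibration(name)
    if 'cam_to_world' in c: return c,np.array(c['cam_to_world'])
    st=st or arm.get_state()
    T=np.eye(4);T[:3,:3]=R.from_euler('xyz',st['ee_rot']).as_matrix();T[:3,3]=st['eef_pos']
    return c,T@np.array(c['tool_from_camera'])
def rays(c,T,uv):
    uv=np.atleast_2d(np.array(uv,float))
    d=np.c_[(uv[:,0]-c['cx'])/c['fx'],(uv[:,1]-c['cy'])/c['fy']]
    u=d.copy()
    for _ in range(20): u=d/(1+c['k1']*(u**2).sum(1,keepdims=True))
    v=np.c_[u,np.ones(len(u))]@T[:3,:3].T
    return T[:3,3],v
def onplane(c,T,uv,z):
    o,v=rays(c,T,uv); return o+v*((z-o[2])/v[:,2])[:,None]
def proj(c,T,P):
    p=(np.atleast_2d(P)-T[:3,3])@T[:3,:3]; u=p[:,:2]/p[:,2:]
    u=u*(1+c['k1']*(u**2).sum(1,keepdims=True)); return u*[c['fx'],c['fy']]+[c['cx'],c['cy']]
E
python3 - <<'E'
from h import *
st=arm.get_state();print(st)
ims=[arm.grab_frame(n) for n in('top','side','wrist')]
for n,i in zip(('top','side','wrist'),ims): save(n+'0',i)
for n in('top','side','wrist'): print(n,arm.get_calibration(n))
E
```

```text
{'t': 0.0, 'q': array([ 1.48607314e+00,  3.59392704e-01,  1.10347609e-02, -3.73102565e-04,
       -1.22409868e+00, -2.88101048e-01]), 'qd': array([-4.55667447e-04,  9.15999544e-05,  1.17011788e-03, -5.05297403e-04,
        3.47188808e-04,  5.04762225e-04]), 'joint_efforts': array([-1.60184412e-03, -5.82725644e+01,  2.93060732e+01,  6.99739739e+00,
        6.95276249e-03, -1.65095321e-04]), 'eef_pos': array([0.24570377, 0.62814894, 0.22560431]), 'ee_rot': array([ 3.13990112e+00, -1.35511237e-04, -3.72951194e-01]), 'force': array([-0.24467705,  0.32678112, -0.10909285]), 'moment': array([-0.0557824 , -0.00083413, -0.01635284]), 'gripper_force': 0.0, 'width': 0.08749450185768513}
top {'fx': 374.8272767294638, 'fy': 374.8272767294638, 'cx': 253.23342991087628, 'cy': 185.05999259490343, 'k1': -0.00278717889468041, 'cam_to_world': array([[ 0.01780823, -0.98670358,  0.16155155,  0.41398115],
       [-0.99937002, -0.022527  , -0.02742443,  0.05894279],
       [ 0.03069906, -0.16096139, -0.98648315,  0.90552625],
       [ 0.        ,  0.        ,  0.        ,  1.        ]])}
side {'fx': 453.5
[... 277 characters left out ...]
1,
        -8.49734991e-01],
       [-9.75350519e-04, -8.69668566e-01, -4.93635123e-01,
         6.40328469e-01],
       [ 0.00000000e+00,  0.00000000e+00,  0.00000000e+00,
         1.00000000e+00]])}
wrist {'fx': 297.93588737764725, 'fy': 297.93588737764725, 'cx': 256.1001083909916, 'cy': 192.58445171126831, 'k1': -0.07677472216978895, 'tool_from_camera': array([[-3.05463708e-04, -9.54569548e-01, -2.97988060e-01,
         8.12281025e-02],
       [ 9.99999455e-01,  5.98044188e-06, -1.04424415e-03,
        -5.42039083e-04],
       [ 9.98585771e-04, -2.97988216e-01,  9.54569026e-01,
        -1.59271095e-01],
       [ 0.00000000e+00,  0.00000000e+00,  0.00000000e+00,
         1.00000000e+00]])}
```

View pics/top0.png

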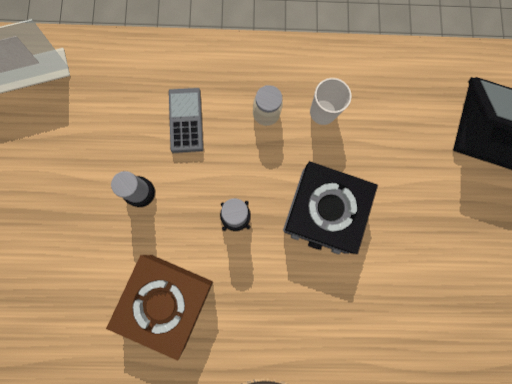

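View pics/side0.png

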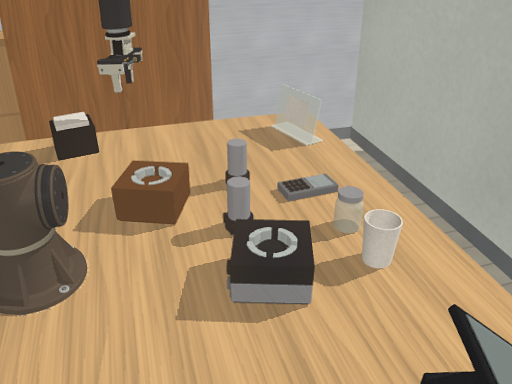

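The top view shows the ribbed cup near (235,213) with ribs on the diagonals, the plain cup at (130,188), the real blender's ring at (332,208), and the brown decoy at (160,307). The jar is at (268,100), the paper cup at (330,100) and the terminal at (186,120).

```bash
python3 - <<'E'
from h import *
im=cv2.imread('pics/top0.png')[:,:,::-1]; c,T=cal('top')
hsv=cv2.cvtColor(np.ascontiguousarray(im),cv2.COLOR_RGB2HSV)
def comp(mask,seed):
    n,l,s,ce=cv2.connectedComponentsWithStats(mask.astype(np.uint8))
    return s,ce,l
g=(hsv[...,1]<60)&(hsv[...,2]>140)
roi=np.zeros_like(g); roi[175:240,300:365]=1
v,u=np.nonzero(g&roi)
P=onplane(c,T,np.c_[u,v],0.1)[:,:2]
(cx,cy),r=cv2.minEnclosingCircle(P.astype(np.float32)); print('ring',cx,cy,r,len(u))
d=P-[cx,cy];a=np.degrees(np.arctan2(d[:,1],d[:,0]))%90
rr=np.hypot(*d.T);k=(rr>.040)
print(np.histogram(a[k],18,(0,90))[0])
z=np.angle(np.mean(np.exp(4j*np.radians(a[k]))))/4; print('solid dir',np.degrees(z),'slot',np.degrees(z)+45)
# cup top disc
g=(hsv[...,1]<70)&(hsv[...,2]>90)
roi[:]=0; roi[190:235,215:255]=1
n,l,s,ce=cv2.connectedComponentsWithStats((g&roi).astype(np.uint8));print(s,ce)
i=1+np.argmax(s[1:,4]);v,u=np.nonzero(l==i);P=onplane(c,T,np.c_[u,v],.13)[:,:2]
(cx,cy),r=cv2.minEnclosingCircle(P.astype(np.float32));print('cup',cx,cy,r)
big=np.hstack([cv2.resize(im[y-35:y+35,x-35:x+35],(390,390),interpolation=cv2.INTER_CUBIC) for x,y in((235,215),(332,207))])
save('crop0',big)
E
```

```text
ring 0.5029081702232361 -0.1367734968662262 0.05194558948278427 633
[45 40 38 41 39 39 40 37 36 39 37 14  0  0  8 32 42 36]
solid dir 19.432106070977717 slot 64.43210607097771
[[     0      0    512    384 196040]
 [   221    198     27     27    568]] [[255.56189553 191.44295552]
 [234.13732394 211.18838028]]
cup 0.48535779118537903 0.07583211362361908 0.027930837124586105
```

View pics/crop0.png

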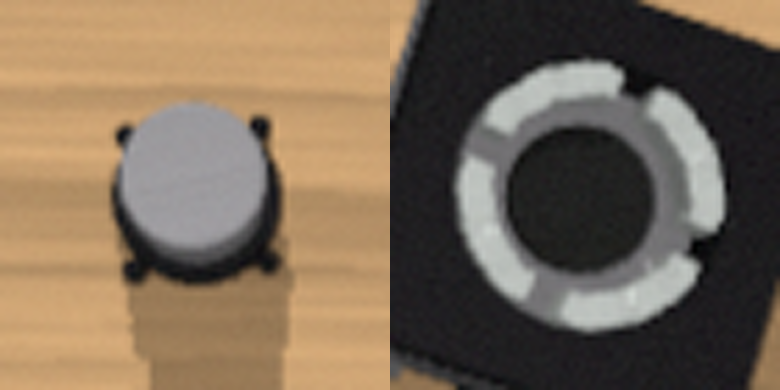

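The crop shows four black ribs on the cup's diagonals and clear slots in the ring at about 65° mod 90. The first measurements are consistent with the known diameters.

```bash
python3 -m crank '[{"dx":0.018,"dy":-0.037,"dz":0.01},{"dx":0.034,"dy":-0.074,"dz":0.02},{"dx":0.050,"dy":-0.111,"dz":0.02},{"dx":0.066,"dy":-0.148,"dz":0.02},{"dx":0.082,"dy":-0.185,"dz":0.02}]' 40
python3 -m crank '[{"dx":0.016,"dy":-0.037},{"dx":0.032,"dy":-0.074},{"dx":0.048,"dy":-0.111},{"dx":0.064,"dy":-0.148},{"dx":0.080,"dy":-0.185}]'
python3 -m crank '[{"dx":0.015,"dy":-0.036},{"dx":0.031,"dy":-0.073},{"dx":0.046,"dy":-0.109},{"dx":0.062,"dy":-0.146},{"dx":0.077,"dy":-0.182}]'
python3 - <<'E'
from h import *
c,T=cal('top')
px=np.array([[125,135],[260,125],[133,270],[268,260]])/5.571+[200,180]
P=onplane(c,T,px,.032)[:,:2];m=P.mean(0);d=P-m
print(m,np.hypot(*d.T),np.degrees(np.arctan2(d[:,1],d[:,0])))
E
```

```text
[0.48454544 0.07518245] [0.03984335 0.04028973 0.04002913 0.03969407] [  50.29414557  -39.95834443  140.25491329 -130.08146689]invalid input at $[0]: expected keys dx, dy, dz, twist, grip
invalid input at $[0]: expected keys dx, dy, dz, twist, grip
invalid input at $[0]: expected keys dx, dy, dz, twist, grip
```

```bash
python3 -m crank '[{"dx":0.018,"dy":-0.037,"dz":0.01,"twist":0,"grip":1},{"dx":0.034,"dy":-0.074,"dz":0.02,"twist":0,"grip":1},{"dx":0.050,"dy":-0.111,"dz":0.02,"twist":0,"grip":1},{"dx":0.066,"dy":-0.148,"dz":0.02,"twist":0,"grip":1},{"dx":0.082,"dy":-0.185,"dz":0.02,"twist":0,"grip":1}]' 40
python3 -m crank '[{"dx":0.016,"dy":-0.037,"dz":0,"twist":0,"grip":1},{"dx":0.032,"dy":-0.074,"dz":0,"twist":0,"grip":1},{"dx":0.048,"dy":-0.111,"dz":0,"twist":0,"grip":1},{"dx":0.064,"dy":-0.148,"dz":0,"twist":0,"grip":1},{"dx":0.080,"dy":-0.185,"dz":0,"twist":0,"grip":1}]'
python3 -m crank '[{"dx":0.015,"dy":-0.036,"dz":0,"twist":0,"grip":1},{"dx":0.031,"dy":-0.073,"dz":0,"twist":0,"grip":1},{"dx":0.046,"dy":-0.109,"dz":0,"twist":0,"grip":1},{"dx":0.062,"dy":-0.146,"dz":0,"twist":0,"grip":1},{"dx":0.077,"dy":-0.182,"dz":0,"twist":0,"grip":1}]'
python3 -m crank '[{"dx":0,"dy":0,"dz":0,"twist":0,"grip":1},{"dx":0,"dy":0,"dz":0,"twist":0,"grip":1},{"dx":0,"dy":0,"dz":0,"twist":0,"grip":1},{"dx":0,"dy":0,"dz":0,"twist":0,"grip":1},{"dx":0,"dy":0,"dz":0,"twist":0,"grip":1}]'
python3 - <<'E'
from h import *
st=arm.get_state();print(st['eef_pos'],st['ee_rot'],st['q'])
im=arm.grab_frame('wrist');save('w1',im)
c,T=cal('wrist',st); print(proj(c,T,[[.485,.0755,.13],[.485,.0755,.0]]))
E
```

```text
t: 0.57
eef_pos: [0.3281, 0.4417, 0.2465]
ee_rot: [3.141, 0.0, -0.372]
force: [0.3, 0.5, 1.1]
width: 0.0878
gripper_force: 0.0
t: 0.98
eef_pos: [0.408, 0.2566, 0.2467]
ee_rot: [-3.141, -0.0, -0.372]
force: [0.1, -0.1, 0.1]
width: 0.0875
gripper_force: 0.0
t: 1.4
eef_pos: [0.4851, 0.0747, 0.2468]
ee_rot: [-3.141, -0.0, -0.373]
force: [1.2, 1.3, 0.9]
width: 0.0877
gripper_force: 0.0
t: 1.82
eef_pos: [0.4846, 0.0777, 0.2466]
ee_rot: [-3.141, 0.0, -0.371]
force: [-0.1, -0.0, -0.6]
width: 0.0878
gripper_force: 0.0
[0.48457399 0.07766464 0.24656008] [-3.14149589e+00  3.34414741e-05 -3.71000221e-01] [ 5.60378014e-01  3.75244708e-02 -3.50386463e-01 -9.13659451e-05
 -1.18282770e+00  6.39452652e-01]
[[258.91926089 186.58087229]
 [258.16997472 160.3534497 ]]
```

View pics/w1.png

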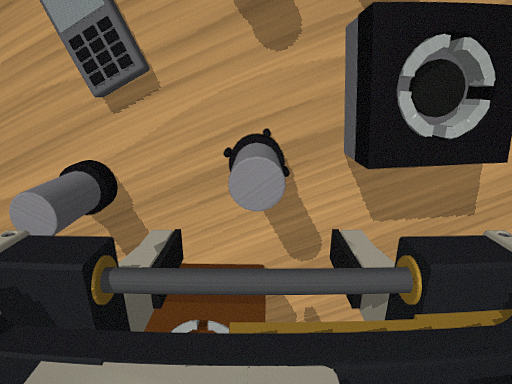

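The wrist view shows the ribbed cup's top disc at about (257,183), with the fingers on either side below it and the blender ring at about (447,87). I'll fit both from this view.

```bash
python3 - <<'E'
from h import *
im=cv2.imread('pics/w1.png')[:,:,::-1].copy(); st=arm.get_state();c,T=cal('wrist',st)
hsv=cv2.cvtColor(im,cv2.COLOR_RGB2HSV)
def circ(P):
    A=np.c_[2*P,np.ones(len(P))];x=np.linalg.lstsq(A,(P**2).sum(1),rcond=None)[0]
    return x[:2],np.sqrt(x[2]+x[:2]@x[:2])
g=((hsv[...,1]<60)&(hsv[...,2]>135)).astype(np.uint8)
print(im[190,257],im[152,257],im[60,420])
for nm,box,z,thr in(('cup',(215,150,300,220),.13,120),('ring',(385,25,505,145),.1,140)):
    x0,y0,x1,y1=box;g=np.zeros(im.shape[:2],np.uint8);s=((hsv[...,1]<60)&(hsv[...,2]>thr));g[y0:y1,x0:x1]=s[y0:y1,x0:x1]
    n,l,ss,ce=cv2.connectedComponentsWithStats(g)
    if nm=='cup': g=(l==1+np.argmax(ss[1:,4])).astype(np.uint8)
    v,u=np.nonzero(g);P=onplane(c,T,np.c_[u,v],z)[:,:2]
    h=cv2.convexHull(P.astype(np.float32))[:,0]; print(nm,ss[1:,:],cv2.minEnclosingCircle(h),circ(h))
    if nm=='ring':
        ctr=circ(h)[0];d=P-ctr;k=np.hypot(*d.T)>.046;a=np.arctan2(d[k,1],d[k,0])
        print(np.degrees(np.angle(np.mean(np.exp(4j*a)))/4)+45,np.histogram(np.degrees(a)%90,30,(0,90))[0])
px=np.array([[267,133],[228,152.5],[287,171]]);P=onplane(c,T,px,.032);print(P)
E
```

```text
[126 126 129] [101  99 107] [148 157 150]
cup [[ 229  156   56   55 2312]] ((0.48847994208335876, 0.07736151665449142), 0.027316974475979805) (array([0.48845893, 0.07727274]), np.float64(0.026890629687875704))
ring [[403  34  48  42 727]
 [463  37  32  49 620]
 [399  91  35  46 651]
 [445 100  45  38 581]
 [446 120   2   2   2]
 [442 123   3   1   3]] ((0.5052269101142883, -0.13678717613220215), 0.05242034047842026) (array([ 0.50530308, -0.13678801]), np.float64(0.051574577535362216))
65.80425077925292 [56 53 52 50 54 56 58 59 56 49 55 46 57 56 57 55 57 45 31  1  0  0  0  0
  8 42 47 59 49 53]
[[0.51915327 0.05076165 0.032     ]
 [0.5142077  0.1053217  0.032     ]
 [0.46457346 0.0438434  0.032     ]]
```

```bash
python3 -m crank '[{"dx":0.002,"dy":-0.001,"dz":-0.035,"twist":0,"grip":1},{"dx":0.0025,"dy":-0.001,"dz":-0.070,"twist":0,"grip":1},{"dx":0.0025,"dy":-0.001,"dz":-0.105,"twist":0,"grip":1},{"dx":0.0025,"dy":-0.001,"dz":-0.140,"twist":0,"grip":1},{"dx":0.0025,"dy":-0.001,"dz":-0.168,"twist":0,"grip":1}]' 
python3 -m crank '[{"dx":0,"dy":0,"dz":0,"twist":0,"grip":1},{"dx":0,"dy":0,"dz":0,"twist":0,"grip":0.5},{"dx":0,"dy":0,"dz":0,"twist":0,"grip":0.3},{"dx":0,"dy":0,"dz":0,"twist":0,"grip":0},{"dx":0,"dy":0,"dz":0,"twist":0,"grip":-1}]' 50
python3 -m crank '[{"dx":0,"dy":0,"dz":0,"twist":0,"grip":-1},{"dx":0,"dy":0,"dz":0,"twist":0,"grip":-1},{"dx":0,"dy":0,"dz":0,"twist":0,"grip":-1},{"dx":0,"dy":0,"dz":0,"twist":0,"grip":-1},{"dx":0,"dy":0,"dz":0,"twist":0,"grip":-1}]' 50
```

```text
t: 2.28
eef_pos: [0.4863, 0.0763, 0.0765]
ee_rot: [3.141, 0.001, -0.371]
force: [0.5, -0.0, -0.4]
width: 0.0876
gripper_force: 0.0
t: 2.7
eef_pos: [0.4885, 0.0764, 0.0805]
ee_rot: [-3.139, -0.002, -0.372]
force: [-0.3, -0.4, 0.6]
width: 0.0665
gripper_force: 0.0
t: 3.12
eef_pos: [0.4881, 0.076, 0.0797]
ee_rot: [-3.14, -0.001, -0.373]
force: [-2.3, 0.8, 7.5]
width: 0.0555
gripper_force: 50.0
```

```bash
python3 -m crank '[{"dx":0,"dy":0,"dz":0.02,"twist":0,"grip":-1},{"dx":0,"dy":0,"dz":0.045,"twist":0,"grip":-1},{"dx":0,"dy":0,"dz":0.075,"twist":0,"grip":-1},{"dx":0,"dy":0,"dz":0.105,"twist":0,"grip":-1},{"dx":0,"dy":0,"dz":0.125,"twist":0,"grip":-1}]' 
python3 -m crank '[{"dx":0.003,"dy":-0.03,"dz":0.01,"twist":3,"grip":-1},{"dx":0.006,"dy":-0.065,"dz":0.01,"twist":6,"grip":-1},{"dx":0.009,"dy":-0.10,"dz":0.01,"twist":9,"grip":-1},{"dx":0.012,"dy":-0.135,"dz":0.01,"twist":12,"grip":-1},{"dx":0.015,"dy":-0.17,"dz":0.01,"twist":14.6,"grip":-1}]'
python3 -m crank '[{"dx":0.002,"dy":-0.020,"dz":0,"twist":0,"grip":-1},{"dx":0.002,"dy":-0.035,"dz":0,"twist":0,"grip":-1},{"dx":0.002,"dy":-0.043,"dz":0,"twist":0,"grip":-1},{"dx":0.002,"dy":-0.043,"dz":0,"twist":0,"grip":-1},{"dx":0.002,"dy":-0.043,"dz":0,"twist":0,"grip":-1}]'
python3 - <<'E'
from h import *
st=arm.get_state();print(st['eef_pos'],st['ee_rot'],st['q'],st['force'],st['moment'])
im=arm.grab_frame('wrist');t=arm.grab_frame('side');s=arm.grab_frame('top')
save('w2',im);save('s2',t);save('t2',s)
save('m2',np.hstack([cv2.resize(im[:200,120:400],(420,300)),cv2.resize(t[110:310,180:360],(333,300+70))[:300]]))
E
```

```text
t: 3.53
eef_pos: [0.4879, 0.0756, 0.2065]
ee_rot: [-3.14, -0.002, -0.373]
force: [1.9, 0.2, -2.5]
width: 0.0554
gripper_force: 50.0
t: 3.95
eef_pos: [0.5019, -0.0959, 0.2138]
ee_rot: [-3.141, -0.0, -0.115]
force: [0.9, -0.1, -1.7]
width: 0.0556
gripper_force: 50.0
t: 4.37
eef_pos: [0.5041, -0.1374, 0.2134]
ee_rot: [-3.141, 0.0, -0.119]
force: [-0.5, 0.0, -0.8]
width: 0.0552
gripper_force: 50.0
[ 0.50406465 -0.13739517  0.21341732] [-3.14138121e+00  3.61446859e-04 -1.19053595e-01] [ 1.09570025e-01  1.17014309e-01 -3.40479367e-01 -3.20806856e-04
 -1.11360679e+00  1.34231433e+00] [-0.54118328  0.04590128 -0.81929982] [ 0.0232146  -0.0013618  -0.00969983]
```

View pics/m2.png

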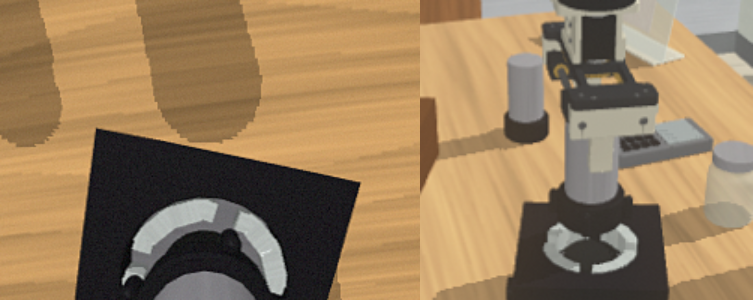

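The cup is held upright just above the ring. In the wrist view a rib lies roughly under the line of the far slot, at full-frame (273,160) against (272,141). I'll zoom in to check.

```bash
python3 - <<'E'
from h import *
im=cv2.imread('pics/w2.png')[:,:,::-1]
save('z2',np.clip(cv2.resize(im[125:225,190:323],(798,600),interpolation=cv2.INTER_CUBIC).astype(float)*1.6,0,255).astype(np.uint8))
E
```

```text
(no output)
```

View pics/z2.png

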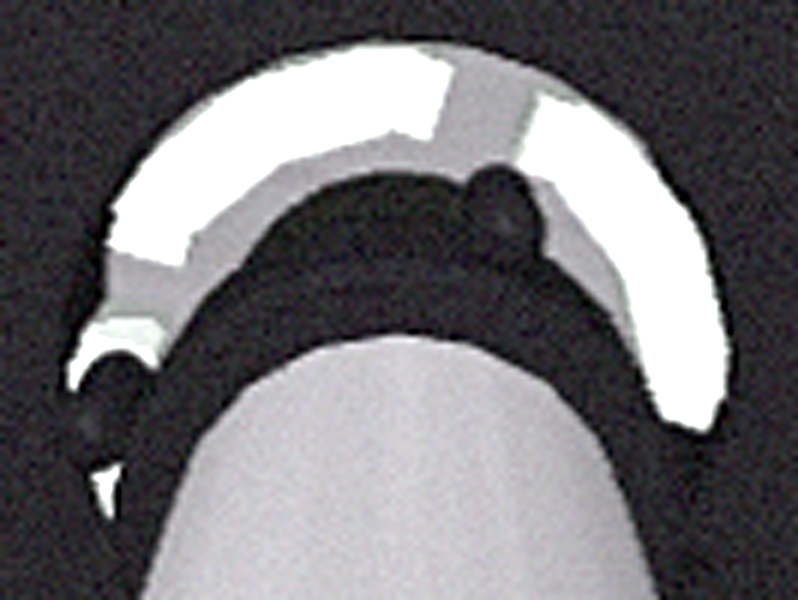

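```bash
python3 - <<'E'
from h import *
im=cv2.imread('pics/w2.png')[:,:,::-1].copy(); st=arm.get_state();c,T=cal('wrist',st)
f=lambda L:np.array(L)/6.+[190-.4,125-.4]
zu=st['eef_pos'][2]-.0797
R2=onplane(c,T,f([[505,201],[112,390]]),zu+.002)[:,:2];print('ribs',R2)
m=R2.mean(0);d=R2[0]-R2[1];n=np.array([-d[1],d[0]])/2
for s in(1,-1):
    q=m+s*n;e=R2-q;print(q,np.hypot(*e.T),np.degrees(np.arctan2(e[:,1],e[:,0]))%90)
hsv=cv2.cvtColor(im,cv2.COLOR_RGB2HSV);g=np.zeros(im.shape[:2],np.uint8)
s=(hsv[...,1]<60)&(hsv[...,2]>140);g[125:200,200:312]=s[125:200,200:312]
v,u=np.nonzero(g);P=onplane(c,T,np.c_[u,v],.1)[:,:2]
h=cv2.convexHull(P.astype(np.float32))[:,0]
from scipy.optimize import least_squares
r0=np.array([.504,-.137]);k=np.hypot(*(h-r0).T)>.046
q=least_squares(lambda x:np.hypot(*(h[k]-x).T)-.052,r0,loss='soft_l1',f_scale=.0005);print('ring',q.x,q.fun.std())
W=onplane(c,T,f([[452,65],[540,95],[435,140],[518,165],[107,250],[100,318],[185,265],[160,322]]),.1)[:,:2]
for a in(0,4):
    S=[(W[a]+W[a+1])/2,(W[a+2]+W[a+3])/2]
    for p in S: e=p-q.x;print('slot',np.hypot(*e),np.degrees(np.arctan2(e[1],e[0]))%90)
ti=cv2.imread('pics/t2.png')[:,:,::-1];save('tz',cv2.resize(ti[165:245,290:375],(680,600)))
E
```

```text
ribs [[ 0.5390758  -0.15426757]
 [ 0.51908636 -0.09749659]]
[ 0.55746656 -0.11588736] [0.04255891 0.04255891] [64.39750657 64.39750657]
[ 0.50069559 -0.1358768 ] [0.04255891 0.04255891] [64.39750657 64.39750657]
ring [ 0.5055695  -0.13564018] 0.0005491518965292208
slot 0.04959746595236124 65.62747897127784
slot 0.038197934108396885 64.64005560694271
slot 0.048608167549793455 64.69016320891213
slot 0.037933805314746244 61.68960016466087
```

Yaw matches the slots to within about 0.5°, so no further twist is needed. The cup needs about +2 mm in x, then I can lower it while watching the force.

```bash
python3 -m crank '[{"dx":0.001,"dy":0,"dz":-0.010,"twist":0.3,"grip":-1},{"dx":0.002,"dy":0,"dz":-0.020,"twist":0.3,"grip":-1},{"dx":0.002,"dy":0,"dz":-0.028,"twist":0.3,"grip":-1},{"dx":0.002,"dy":0,"dz":-0.030,"twist":0.3,"grip":-1},{"dx":0.002,"dy":0,"dz":-0.030,"twist":0.3,"grip":-1}]'
python3 -m crank '[{"dx":0,"dy":0,"dz":-0.002,"twist":0,"grip":-1},{"dx":0,"dy":0,"dz":-0.004,"twist":0,"grip":-1},{"dx":0,"dy":0,"dz":-0.006,"twist":0,"grip":-1},{"dx":0,"dy":0,"dz":-0.007,"twist":0,"grip":-1},{"dx":0,"dy":0,"dz":-0.008,"twist":0,"grip":-1}]' 60
python3 - <<'E'
from h import *
st=arm.get_state();print(st['eef_pos'],st['ee_rot'],st['force'],st['moment'])
E
```

```text
t: 4.93
eef_pos: [0.5056, -0.1372, 0.1822]
ee_rot: [3.141, 0.003, -0.113]
force: [-0.6, 0.3, -1.5]
width: 0.0556
gripper_force: 50.0
t: 5.35
eef_pos: [0.5064, -0.1374, 0.1756]
ee_rot: [3.142, -0.0, -0.113]
force: [-0.5, -0.0, -0.9]
width: 0.0553
gripper_force: 60.0
[ 0.50638926 -0.13744869  0.17557735] [ 3.14159168e+00 -1.86957388e-04 -1.12835174e-01] [-0.48326122 -0.02078786 -0.85333339] [ 0.02523142 -0.03945224  0.07014832]
```

```bash
python3 -m crank '[{"dx":0,"dy":0,"dz":-0.002,"twist":0,"grip":-1},{"dx":0,"dy":0,"dz":-0.004,"twist":0,"grip":-1},{"dx":0,"dy":0,"dz":-0.006,"twist":0,"grip":-1},{"dx":0,"dy":0,"dz":-0.007,"twist":0,"grip":-1},{"dx":0,"dy":0,"dz":-0.007,"twist":0,"grip":-1}]'
python3 - <<'E'
from h import *
st=arm.get_state();print(st['eef_pos'],st['ee_rot'],st['force'],st['moment'])
E
```

```text
t: 5.77
eef_pos: [0.5062, -0.1374, 0.1682]
ee_rot: [3.142, 0.001, -0.113]
force: [-0.4, -0.3, -0.6]
width: 0.0555
gripper_force: 60.0
[ 0.5061671  -0.13740887  0.16823516] [ 3.14153876e+00  5.05396484e-04 -1.12835946e-01] [-0.43027312 -0.33377043 -0.55033182] [-0.02883048 -0.00346586 -0.06536893]
```

It's 11 mm in with no contact force, so the ribs are in the slots. Now I'll press.

```bash
python3 -m crank '[{"dx":0,"dy":0,"dz":-0.002,"twist":0,"grip":-1},{"dx":0,"dy":0,"dz":-0.004,"twist":0,"grip":-1},{"dx":0,"dy":0,"dz":-0.006,"twist":0,"grip":-1},{"dx":0,"dy":0,"dz":-0.008,"twist":0,"grip":-1},{"dx":0,"dy":0,"dz":-0.008,"twist":0,"grip":-1}]'
python3 -m crank '[{"dx":0,"dy":0,"dz":-0.001,"twist":0,"grip":-1},{"dx":0,"dy":0,"dz":-0.002,"twist":0,"grip":-1},{"dx":0,"dy":0,"dz":-0.003,"twist":0,"grip":-1},{"dx":0,"dy":0,"dz":-0.003,"twist":0,"grip":-1},{"dx":0,"dy":0,"dz":-0.003,"twist":0,"grip":-1}]'
python3 - <<'E'
from h import *
st=arm.get_state();print(st['eef_pos'],st['ee_rot'],st['force'],st['moment'])
E
```

```text
t: 6.18
eef_pos: [0.5067, -0.1374, 0.1609]
ee_rot: [3.141, -0.001, -0.113]
force: [-2.0, 0.9, 5.8]
width: 0.0553
gripper_force: 60.0
t: 6.6
eef_pos: [0.5067, -0.1374, 0.1584]
ee_rot: [3.141, -0.001, -0.112]
force: [-2.8, 1.5, 8.1]
width: 0.0554
gripper_force: 60.0
[ 0.50671895 -0.13742286  0.15844709] [ 3.14149850e+00 -1.11656303e-03 -1.12475850e-01] [-2.77174638  1.49482158  8.12450917] [ 0.67884769  1.02069464 -0.02906004]
```

```bash
python3 -m crank '[{"dx":-0.0005,"dy":0,"dz":-0.001,"twist":0,"grip":-1},{"dx":-0.0005,"dy":0,"dz":-0.002,"twist":0,"grip":-1},{"dx":-0.0005,"dy":0,"dz":-0.003,"twist":0,"grip":-1},{"dx":-0.0005,"dy":0,"dz":-0.004,"twist":0,"grip":-1},{"dx":-0.0005,"dy":0,"dz":-0.004,"twist":0,"grip":-1}]'
python3 -m crank '[{"dx":0,"dy":0,"dz":-0.0005,"twist":0,"grip":-1},{"dx":0,"dy":0,"dz":-0.001,"twist":0,"grip":-1},{"dx":0,"dy":0,"dz":-0.0015,"twist":0,"grip":-1},{"dx":0,"dy":0,"dz":-0.002,"twist":0,"grip":-1},{"dx":0,"dy":0,"dz":-0.002,"twist":0,"grip":-1}]'
python3 - <<'E'
from h import *
st=arm.get_state();print(st['eef_pos'],st['ee_rot'],st['force'],st['moment'])
E
```

```text
t: 7.02
eef_pos: [0.5067, -0.1374, 0.1548]
ee_rot: [3.141, -0.002, -0.112]
force: [-2.3, 1.5, 10.4]
width: 0.0551
gripper_force: 60.0
t: 7.43
eef_pos: [0.507, -0.1375, 0.1546]
ee_rot: [3.141, -0.003, -0.112]
force: [-6.7, 4.9, 24.3]
width: 0.055
gripper_force: 60.0
[ 0.50704633 -0.13750109  0.15460927] [ 3.14117774 -0.00339185 -0.11162568] [-6.67033642  4.86524604 24.31187802] [ 1.89194584  2.96245813 -0.04281759]
```

The plate is on its lower stop: TCP height is 0.1546 as predicted, and the force has jumped to 24 N. I'll hold and take a visual check.

```bash
python3 -m crank '[{"dx":0,"dy":0,"dz":0,"twist":0,"grip":-1},{"dx":0,"dy":0,"dz":0,"twist":0,"grip":-1},{"dx":0,"dy":0,"dz":0,"twist":0,"grip":-1},{"dx":0,"dy":0,"dz":0,"twist":0,"grip":-1},{"dx":0,"dy":0,"dz":0,"twist":0,"grip":-1}]'
python3 - <<'E'
from h import *
w=arm.grab_frame('wrist');t=arm.grab_frame('side')
save('m3',np.hstack([cv2.resize(w[:240,130:400],(400,356)),cv2.resize(t[110:320,180:405],(380,356))]))
E
```

```text
t: 7.85
eef_pos: [0.507, -0.1375, 0.1546]
ee_rot: [3.141, -0.004, -0.112]
force: [-7.3, 3.8, 23.6]
width: 0.0553
gripper_force: 60.0
```

View pics/m3.png

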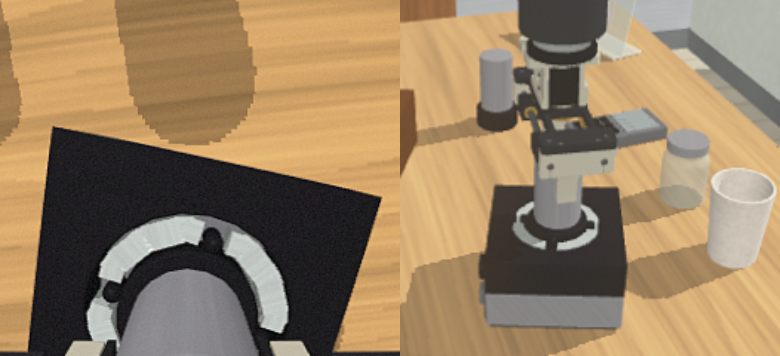

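The pictures show the ribs in their slots, for example at crop (212,240) and (112,292). The collar is sunk in the ring, the grip is holding, and the plain cup, terminal, jar and paper cup in view stand where they were.

```bash
python3 -c "
from station import arm
print(arm.job_done())"
```

```text
the job is handed in; nothing more can be done
None
```

The ribbed cup is meshed in the drive ring, slid home and held gripped and pressed down to the plate's lower stop at about 24 N; the job was handed in at about 8 s.

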